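# Stack a two-tray order and present its labels to the scanner

### The arm

A 7-joint arm with a two-finger parallel gripper is mounted at the origin on the work surface. World frame = base frame: x ahead of the robot, y to its left, z up, the work surface at z = 0. Lengths are in m, angles in rad, forces in N, time in s.
With the tool pointing down it reaches from about 0.4 to 0.85 m from the base axis. Payload 10.4 kg.
Tool frame: the origin (TCP) lies midway between the tips of the shut fingers; the grasp point (between the pads) lies 19 mm behind it; z points along the fingers, y is the direction in which the jaws open and shut (so a half turn about z gives the same grasp; the last joint's range is limited). The gripper opens to 85 mm and grips with 20 to 120 N. Pads are 22 mm wide; open, the fingers measure 114 mm over their backs; the gripper's body (76 mm by 85 mm) begins 54 mm behind the grasp point. The pads swing forward as they close: fully open they stand 13 mm farther back than shut.
Start: joints at [1.292, 0.332, -0.065, 1.46, 0.022, 1.35, -0.088], TCP at [0.158, -0.605, 0.231] pointing down, gripper open.
Joint ranges: [-2.6, 2.6], [-0.5, 2.12], [-1.47, 1.34], [0.16, 2.42], [-1.27, 4.41], [0.06, 2.06], [-2.6, 2.6]. Speed limits (rad/s): [2.22, 2.22, 2.79, 2.79, 3.14, 3.14, 3.14].

### API

Orientations are given as a unit quaternion [x, y, z, w].
In Python, from workcell import manip, camera, camera_info, workorder, nets gives the robot as it stands.
- The arm moves only by the tool apply_moves, never from a script. Its argument "commands" is a list of rows, each a list of 5 numbers: the shift along the tool's x, y, z in m, then the turn about the tool's z in degrees, then the gripper command: -1 is fully open, 1 is shut, values between are in proportion. A call has 1 to 5 rows; each row shifts and turns the pose as measured when the row begins, along the tool's axes as they then stand; what a row does not reach is not made up. A row lasts 1/12 s, in which the tool goes at most 41.7 mm and 7.16 degrees, less where a joint would pass 70% of its speed; a pose out of reach is approached as far as the arm can. A call is refused whole if a number of a shift passes 0.0417 or a number of a turn 7.16, either way. A call with a gripper value outside its range is refused whole. The fingers move at their own pace and stop on an object; "squeeze" is the grip in N (left out, the last holds). Time passes only in rows, so rows that do not move let the fingers close. It gives the time, the measured TCP pose, the force and the opening at its end, in the units of the state.
- manip.get_obs(): the state, without advancing time (a new reading comes with each control period).
- camera(name): name is "side" or "top" or "wrist"; returns (picture, depth): 420x560x3 uint8, red, green, blue; 420x560 float32, m along the optical axis (not along the pixel's ray), 0 where there is no reading.
- camera_info(name): a dict with "camera_matrix" (3x3 intrinsics, pixels), "k1" (the pictures are not rectified: a ray, as slopes to the right and down, at radius r is drawn at 1 + k1 r^2 times it, then the intrinsics apply), "xyz" and "rotation" of the camera in the world; the wrist camera has in their place "T_tool_cam" (4x4, takes a point from camera to tool coordinates, whose origin is the TCP and whose axes are the flange's). Camera axes: x right, y down, z forward; pixel columns grow to the right and rows downward; lengths in m; the calibration is good to about 2 mm. A picture is of the moment at which its call begins: read the wrist's pose just before it. camera_info takes no time and is no camera call.
- workorder.hand_in(): hands the job in, once; it reports no verdict.
Trained networks look in the newest picture that a camera, given by its name, has taken for a name from the list of things; names that differ only in an ending like _2 or _b are one class to them, and where a whole thing is asked for, a point or a joint stands for the part that bears it (a point fixed in the world has none). Each returns a list of dicts, best first, with "conf" (0 to 1); they miss things now and then, are a little off and sometimes report something else, mostly with a low value. They report only what shows in the picture. A call takes as long as a camera call.
- nets.look_for(camera, thing): "rect" ([left, top, width, height] in pixels, round what is visible of it).
- nets.place_of(camera, thing): "xy" ([column, row] in pixels: a listed point, or the origin of a listed thing).
The state is a dict: "clock": time; "joint_pos": joint angles; "joint_velocities": joint speeds; "tau": joint torques, N m; "position": TCP position; "ee_rot": TCP orientation; "ft_force": force on the tool from outside, world axes, zero at the start; "torque": the same for the moment, N m; "grip_width": opening from 0.0 (shut) to 1.0 (fully open).
Only numpy, scipy, OpenCV 4.12 (cv2) and the standard library are available. Lean on these libraries where they do the work, as an engineer would, in place of code of your own. Each camera call takes 0.05 s, during which the arm holds its last target. There are 200 camera calls.

### The job

This order is two small dished trays, one with a loose steel ball and one with a hex nut: set the ball tray squarely on top of the nut tray where that one stands, rims flush and label above label. Then grip the pile so that the lower tray is held too, lift it off the bench, give it a quarter turn so that both labels face the scanner, and finish holding it there, level and still, with the labels about 10 cm in front of the scanner's window, centred on it and at its height. Keep the trays level and the ball in the middle of its dish all the way, and leave the scanner, the blue bin, the tape roll and the clipboard alone.

Things in the scene. Friction and masses are not known exactly. Their poses are not given: they have to be found in the camera images.
- ball_tray: White tray holding a loose ball: 84 mm long (x), 66 wide (y), 25 high, 90 g +-30%, flat bottom, upright 3 mm walls, open top; grip across the 66. Deck 9 up, in its middle a round dish 54 across, hollowed to 4 above the underside. Its +x end has a sloped holder (54 wide, out 8 at the foot, 2 at the top) with a white label with black bars; the other end is plain. Origin: centre of underside; z up.
- nut_tray: A second tray of exactly the same kind, with a hex nut in it instead of the ball. Same origin and axes (label on the +x end). With the ball tray squarely on top, the ball tray's origin lies 25 mm above this one's and the pile is 50 mm high; nothing interlocks, the flat bottom just rests on the rim.
- ball_center (a point): Centre of the loose steel ball, 20 mm across, 33 g. At rest it lies over the middle of the dish, 14 mm above the tray's underside, its top 1 mm below the rim. It rolls easily: the dish rises only 0.5 mm at 9 mm from its middle, 2 mm at 18 mm.
- nut: Steel hex nut, 24 mm across the flats, 13 mm thick, lying loose in the dish of the nut tray, wholly below its rim. Origin: centre of its underside.
- ball_label (a point): Middle of the label of the ball tray: 47 mm from the tray's middle along its +x, 13.5 mm above its underside; axes as the tray's.
- nut_label (a point): Middle of the label of the nut tray, placed in the same way.
- scanner: Hands-free label scanner fixed on the bench at the robot's left: round black foot 100 mm across, short neck, grey head 78 mm wide, 50 mm deep, top 151 mm above the bench. Origin: centre of the foot's underside. It looks along its own -x: a label faces it squarely when the trays' x axes point the same way as the scanner's x axis.
- scan_window (a point): Centre of the dark window in the scanner's head, 27 mm from the scanner's axis on its -x side, 115 mm above the bench; axes as the scanner's (-x is straight out of the window, y across, z up).
- pick_bin: Bystander: blue open-fronted pick bin with steel balls, 130 x 100 x 70 mm, loose on the bench. Origin: centre of its underside.
- tape_roll: Bystander: roll of packing tape lying flat, 105 mm across, 48 mm high, loose. Origin: centre of its underside.
- clipboard: Bystander: clipboard with the order sheet lying flat, 160 x 230 mm, 14 mm high at its clip, loose. Origin: centre of its underside.

How it is judged:
On the way, in this order (a step that is already met when the one before it is completed fails the run):
1. ball tray square on the nut tray (within 6 mm, labels 8 mm), ball in the middle; nut tray on the bench where it stood (25 mm), not yet turned to the scanner (z of ball_tray in the frame of nut_tray between 0.022 and 0.028 m and horizontal distance between ball_tray and nut_tray below 0.006 m and horizontal distance between ball_label and nut_label below 0.008 m and horizontal distance between ball_center and ball_tray below 0.008 m and z of ball_center in the frame of ball_tray between 0.01 and 0.02 m and height (world z) of nut_tray below 0.005 m and distance of nut_tray from where it was at the start of the episode below 0.025 m and angle between the x axis of nut_tray and the x axis of scanner, either way round above 0.9 rad), for 0.3 s.
2. the pile is lifted 25 mm clear of the bench, still squarely stacked, before most of the turn (z of ball_tray in the frame of nut_tray between 0.022 and 0.028 m and horizontal distance between ball_tray and nut_tray below 0.006 m and horizontal distance between ball_label and nut_label below 0.008 m and height (world z) of nut_tray above 0.025 m and angle between the x axis of nut_tray and the x axis of scanner, either way round above 0.5 rad).
At the end, for the whole second after the job is handed in: Gripped by at least the lower tray, pile hangs with both labels 60-140 mm before the window, within 30 mm sideways and in height (seam), facing it within 0.2 rad; level within 0.07 rad, still; ball tray square on nut tray (6 mm, labels 8 mm), ball within 8 mm of dish middle, nut in its tray (z of ball_tray in the frame of nut_tray between 0.022 and 0.028 m and horizontal distance between ball_tray and nut_tray below 0.006 m and horizontal distance between ball_label and nut_label below 0.008 m and horizontal distance between ball_center and ball_tray below 0.008 m and z of ball_center in the frame of ball_tray between 0.01 and 0.02 m and distance between nut and nut_tray below 0.03 m and contact force between the fingers and nut_tray above 0.5 N and x of ball_label in the frame of scan_window between -0.14 and -0.06 m and x of nut_label in the frame of scan_window between -0.14 and -0.06 m and x of ball_tray in the frame of scan_window below -0.095 m and y of ball_label in the frame of scan_window between -0.03 and 0.03 m and y of nut_label in the frame of scan_window between -0.03 and 0.03 m and z of ball_tray in the frame of scan_window between -0.03 and 0.03 m and angle between the x axis of each of ball_tray, nut_tray and the x axis of scanner, either way round below 0.2 rad and angle between each of ball_tray, nut_tray's own z axis and vertical below 0.07 rad and linear speed of each of ball_tray, nut_tray below 0.02 m/s and angular speed of ball_tray below 0.15 rad/s); the arm keeps its last pose, push and grip.
It fails at once if the ball leaves the middle of its dish (more than 18 mm off) (horizontal distance between ball_center and ball_tray above 0.018 m).
It fails at once if a tray is tipped more than 0.2 rad (angle between any of ball_tray, nut_tray's own z axis and vertical above 0.2 rad).
It fails at once if the scanner is touched (contact force between anything else and scanner above 1 N).
It fails at once if the bin, the tape roll or the clipboard is moved more than 20 mm (distance of any of pick_bin, tape_roll, clipboard from where it was at the start of the episode above 0.02 m).
It also fails if it takes over 72 s, if anything falls off the work surface, if the arm or the gripper's body presses on something with over 40 N, if the wrist force passes 120 N, or if a joint passes its speed limit or range.

## Working session

There is one attempt and no reset: what is moved stays moved. The work goes in short steps, Python scripts to look and compute and a tool call to move; the robot and the scene stay as the last step left them, time stands still between calls to the robot, and variables do not carry over. Pictures are saved under pics/ and viewed, about 8 in all and at most 12, crops included, and the job is handed in when it is done.

Besides the shell and the picture viewer there is one more tool, called after "Emit:" as name([rows], argument=value, ...), one row to a line, values as JSON. apply_moves: Moves the arm, as the interface text tells. Its arguments: {"type":"object","properties":{"commands":{"type":"array","items":{"type":"array","items":{"type":"number"}}},"squeeze":{"type":"number"}},"required":["commands"]}

```bash
ls; mkdir -p pics; cat > h.py <<'E'
import numpy as np, cv2
from workcell import manip, camera, camera_info, workorder, nets
from scipy.spatial.transform import Rotation as R
def cam_pose(n,obs=None):
    i=camera_info(n)
    if n!='wrist': 
        r=np.array(i['rotation']); r=r if r.shape==(3,3) else R.from_quat(r).as_matrix()
        return r,np.array(i['xyz'])
    T=np.eye(4);T[:3,:3]=R.from_quat(obs['ee_rot']).as_matrix();T[:3,3]=obs['position']
    T=T@np.array(i['T_tool_cam']);return T[:3,:3],T[:3,3]
def ray(n,px,obs=None):
    i=camera_info(n);K=np.array(i['camera_matrix']);d=np.array([(px[0]-K[0,2])/K[0,0],(px[1]-K[1,2])/K[1,1]])
    u=d.copy()
    for _ in range(20): u=d/(1+i['k1']*(u@u))
    r,c=cam_pose(n,obs);return c,r@np.array([u[0],u[1],1])
def at_z(n,px,z,obs=None):
    c,d=ray(n,px,obs);return c+d*(z-c[2])/d[2]
def proj(n,P,obs=None):
    i=camera_info(n);K=np.array(i['camera_matrix']);r,c=cam_pose(n,obs)
    q=(np.atleast_2d(P)-c)@r;u=q[:,:2]/q[:,2:];u=u*(1+i['k1']*(u**2).sum(1,keepdims=True))
    return u*[K[0,0],K[1,1]]+[K[0,2],K[1,2]]
def snap(n,f):
    o=manip.get_obs();im,d=camera(n);cv2.imwrite('pics/'+f,im[:,:,::-1]);return o,im,d
E
python3 - <<'E'
from h import *
print(manip.get_obs())
Z=dict(ball_tray=0,nut_tray=0,ball_center=.014,nut=.004,ball_label=.0135,nut_label=.0135,scanner=0,scan_window=.115,pick_bin=0,tape_roll=0,clipboard=0)
for n in ('top','side'):
    snap(n,n+'0.png');print(n,camera_info(n))
    for t in Z:
        for r in nets.place_of(n,t)[:2]: print(n,t,round(r['conf'],2),np.round(r['xy'],1),at_z(n,r['xy'],Z[t]).round(4))
print(manip.get_obs()['clock'])
E
```

```text
pics
{'clock': 0.0, 'joint_pos': array([ 1.29242328,  0.33286674, -0.06471501,  1.46094637,  0.02157095,
        1.34992995, -0.08847532]), 'joint_velocities': array([-0.0005536 ,  0.00072631,  0.00029519,  0.00070333, -0.00132212,
       -0.00141231, -0.00067517]), 'tau': array([-1.09699795e-03, -6.25468469e+01,  4.85753396e-02, -3.91608524e+01,
        1.62134576e-02,  9.98461997e-03, -6.15530965e-06]), 'position': array([ 0.15803406, -0.60428757,  0.23051677]), 'ee_rot': array([ 9.91829978e-01,  1.27564750e-01, -1.10742306e-04, -7.19678281e-04]), 'ft_force': array([ 0.32123405, -0.17814363,  0.76568228]), 'torque': array([0.0119204 , 0.00471689, 0.01638217]), 'grip_width': 1.0006464537628175}
top {'camera_matrix': array([[444.44502227,   0.        , 282.69280121],
       [  0.        , 444.44502227, 212.25303092],
       [  0.        ,   0.        ,   1.        ]]), 'k1': -0.03567757515252522, 'xyz': array([0.4299981 , 0.08175797, 1.14907093]), 'rotation': array([-0.70385664,  0.70929967, -0.03693721,  0.01074478])}
top ball_tray 0.72 [400.8 192.5] [ 0.5576 -0.2729  0.    ]
top ba
[... 1280 characters left out ...]
.    ]
side ball_center 0.48 [303.  349.8] [ 0.551  -0.2775  0.014 ]
side nut 0.5 [277.9 242.3] [0.518  0.0371 0.004 ]
side ball_label 0.61 [326.4 345.9] [ 0.601  -0.2708  0.0135]
side nut_label 0.97 [293.2 237.1] [0.5583 0.0451 0.0135]
side scanner 0.88 [269.2 156.7] [0.5128 0.4201 0.    ]
side scanner 0.65 [354.  209.4] [0.7426 0.1589 0.    ]
side scan_window 0.69 [269.8 135.4] [0.5115 0.3696 0.115 ]
side pick_bin 0.79 [376.6 282.8] [ 0.7486 -0.1023  0.    ]
side pick_bin 0.21 [306.7 348.3] [ 0.5608 -0.2667  0.    ]
side tape_roll 0.76 [355.6 205.4] [0.7505 0.1755 0.    ]
side tape_roll 0.46 [303.7 349.3] [ 0.5542 -0.2687  0.    ]
side clipboard 0.6 [196.  159.6] [0.2767 0.4125 0.    ]
1.2
```

View pics/top0.png

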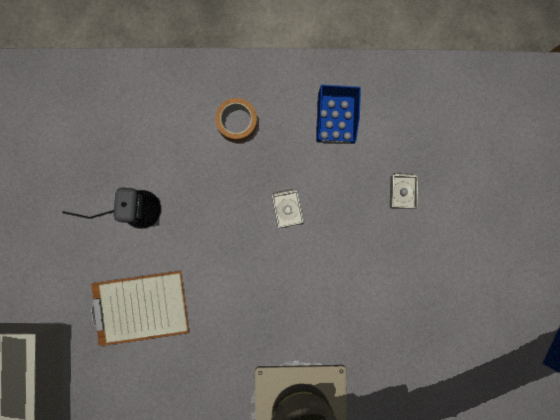

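View pics/side0.png

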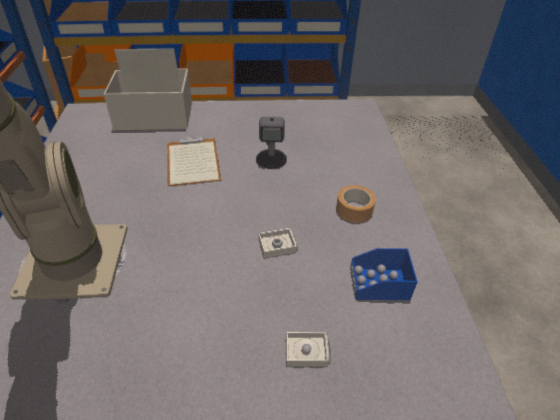

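Top view: nut tray at (288,210), ball tray at (404,192), both with labels towards +x. The scanner's head is at (127,204) with its window facing −y, and the tape, bin and clipboard are off the path. The side view agrees. I'm moving over the ball tray now.

Emit:
apply_moves([
  [0.037,-0.017,0,3,-1],
  [0.037,-0.017,0,3,-1],
  [0.037,-0.019,0,3,-1],
  [0.037,-0.019,0,3,-1],
  [0.036,-0.021,0,3,-1],
])

```text
clock: 1.62
position: [0.3198, -0.4895, 0.2302]
ee_rot: [1.0, -0.018, -0.002, 0.002]
ft_force: [0.7, -0.8, -0.4]
grip_width: 0.998
```

Emit:
apply_moves([
  [0.032,-0.026,0,0,-1],
  [0.032,-0.026,0,0,-1],
  [0.032,-0.026,0,0,-1],
  [0.032,-0.026,0,0,-1],
  [0.0,0.0,0,0,-1],
])

```text
clock: 2.03
position: [0.4601, -0.3809, 0.2302]
ee_rot: [1.0, -0.015, -0.0, 0.001]
ft_force: [0.5, 1.1, -0.4]
grip_width: 1.001
```

Emit:
apply_moves([
  [0.028,-0.03,0,0,-1],
  [0.028,-0.03,0,0,-1],
  [0.026,-0.028,0,0,-1],
  [0.015,-0.018,0,0,-1],
  [0,0,0,0,-1],
])

```text
clock: 2.45
position: [0.5575, -0.2799, 0.2297]
ee_rot: [1.0, -0.014, 0.0, 0.001]
ft_force: [0.1, 0.5, -0.1]
grip_width: 1.005
```

```bash
python3 - <<'E'
from h import *
o,im,d=snap('wrist','w1.png');print(o['position'],R.from_quat(o['ee_rot']).as_matrix().round(4),o['clock']);print(camera_info('wrist'))
for t,z in dict(ball_tray=0,ball_center=.014,ball_label=.0135).items():
    for r in nets.place_of('wrist',t)[:2]: print(t,r['conf'],np.round(r['xy'],1),at_z('wrist',r['xy'],z,o).round(4))
E
```

```text
[ 0.55753432 -0.27994577  0.22973159] [[ 9.996e-01 -2.850e-02  2.000e-04]
 [-2.850e-02 -9.996e-01 -1.700e-03]
 [ 3.000e-04  1.700e-03 -1.000e+00]] 2.45
{'camera_matrix': array([[310.73830417,   0.        , 276.80739159],
       [  0.        , 310.73830417, 207.57192413],
       [  0.        ,   0.        ,   1.        ]]), 'k1': -0.07073085574649922, 'T_tool_cam': array([[ 3.80371149e-04, -9.46553083e-01, -3.22547851e-01,
         8.24606596e-02],
       [ 9.99999837e-01,  2.22880724e-04,  5.25201610e-04,
         2.12037263e-04],
       [-4.25241505e-04, -3.22547998e-01,  9.46553014e-01,
        -1.42121743e-01],
       [ 0.00000000e+00,  0.00000000e+00,  0.00000000e+00,
         1.00000000e+00]])}
ball_center 0.54 [270.1 177.2] [ 0.5561 -0.2728  0.014 ]
ball_label 0.83 [269.8 134.2] [ 0.6059 -0.2741  0.0135]
```

View pics/w1.png

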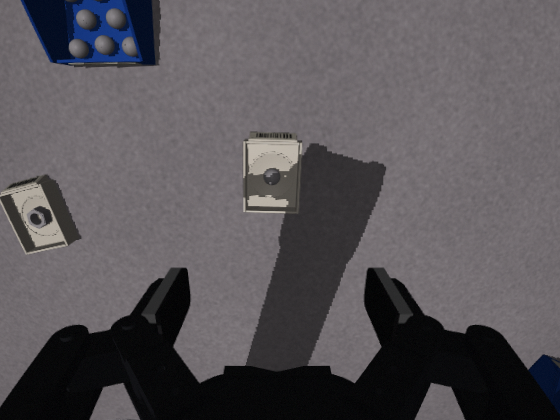

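Wrist view: ball tray upright at (272,175) with its label at the top, and ball in the middle at (271,176). The nut tray is at (38,215), turned about 15–20°, and the bin is at the top left. I'll fit both trays with an edge model.

```bash
cat >> h.py <<'E'
from scipy.optimize import minimize
def rect(l,w,z,n=40):
    t=np.linspace(-1,1,n);a=np.c_[t*l/2,0*t+w/2];b=np.c_[0*t+l/2,t*w/2]
    p=np.r_[a,-a,b,-b];return np.c_[p,np.full(len(p),z)]
MODEL=np.r_[rect(.084,.066,.025),rect(.078,.060,.025)]
def fit_tray(n,im,x0,obs=None,zb=0,model=MODEL):
    g=cv2.GaussianBlur(cv2.cvtColor(im,cv2.COLOR_RGB2GRAY),(3,3),0);e=cv2.Canny(g,40,100)
    D=np.minimum(cv2.distanceTransform(255-e,cv2.DIST_L2,5),6).astype(np.float32)
    def W(p):
        c,s=np.cos(p[2]),np.sin(p[2]);return model@np.array([[c,s,0],[-s,c,0],[0,0,1]])+[p[0],p[1],zb]
    def f(q):
        u=proj(n,W(q*[.01,.01,.1]),obs).astype(np.float32)
        return cv2.remap(D,u[None,:,0],u[None,:,1],cv2.INTER_LINEAR,borderValue=6).mean()
    best=None
    for dx in (-.008,0,.008):
        for dy in (-.008,0,.008):
            for dt in (-.15,0,.15):
                r=minimize(f,(np.array(x0)+[dx,dy,dt])/[.01,.01,.1],method='Nelder-Mead',options=dict(initial_simplex=None,xatol=1e-3,fatol=1e-4))
                if best is None or r.fun<best.fun: best=r
    p=best.x*[.01,.01,.1];return p,best.fun,proj(n,W(p),obs)
def overlay(im,us,f,crop=None,s=2):
    a=cv2.resize(im[:,:,::-1],None,fx=s,fy=s,interpolation=cv2.INTER_CUBIC)
    for u in us:
        for q in u: cv2.circle(a,tuple(int(v) for v in (q*s+s/2)),0,(0,0,255),-1)
    if crop: a=a[crop[1]*s:crop[3]*s,crop[0]*s:crop[2]*s]
    cv2.imwrite('pics/'+f,a)
E
cat > fit1.py <<'E'
from h import *
im=cv2.imread('pics/w1.png')[:,:,::-1].copy();o=manip.get_obs()
pb,e1,u1=fit_tray('wrist',im,[.558,-.275,0],o);pn,e2,u2=fit_tray('wrist',im,[.515,.027,.25],o)
print(pb,e1,pn,e2)
t=cv2.imread('pics/top0.png')[:,:,::-1].copy()
for x0 in (pb,pn):
    p,e,u=fit_tray('top',t,x0);print('top',p,e)
overlay(im,[u1,u2],'o1.png',(0,110,340,270),2)
E
python3 fit1.py
```

```text
Traceback (most recent call last):
  File "fit1.py", line 3, in <module>
    pb,e1,u1=fit_tray('wrist',im,[.558,-.275,0],o);pn,e2,u2=fit_tray('wrist',im,[.515,.027,.25],o)
             ~~~~~~~~^^^^^^^^^^^^^^^^^^^^^^^^^^^^^
  File "h.py", line 41, in fit_tray
    r=minimize(f,(np.array(x0)+[dx,dy,dt])/[.01,.01,.1],method='Nelder-Mead',options=dict(initial_simplex=None,xatol=1e-3,fatol=1e-4))
  File "h.py", line 35, in f
    u=proj(n,W(q*[.01,.01,.1]),obs).astype(np.float32)
      ~~~~^^^^^^^^^^^^^^^^^^^^^^^^^
  File "h.py", line 19, in proj
    i=camera_info(n);K=np.array(i['camera_matrix']);r,c=cam_pose(n,obs)
ValueError: time passes only in moves, steps and waits
```

```bash
sed -i 's/^from scipy.spatial.*/&\nimport functools\ncamera_info=functools.lru_cache(None)(camera_info)/' h.py; python3 fit1.py
```

```text
[ 0.55612703 -0.28233852 -0.06755372] 1.0735313892364502 [0.51140383 0.01920375 0.13999215] 0.8730392456054688
top [ 0.55956734 -0.27160042  0.08421328] 0.6966379880905151
top [0.51589756 0.02871739 0.21155634] 0.6857679486274719
```

View pics/o1.png

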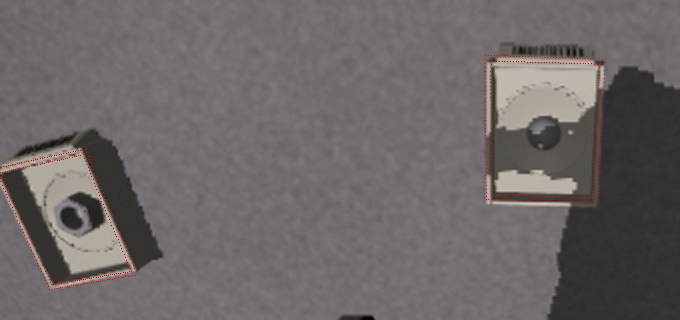

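```bash
sed -i "s/return o,im,d$/np.save('pics\/'+f+'.npy',o,allow_pickle=True);return o,im,d/" h.py
cat > fit2.py <<'E'
from h import *
import sys
o,im,d=snap('wrist',sys.argv[1]);print(o['clock'],o['position'],R.from_quat(o['ee_rot']).as_matrix()[:2,0])
us=[]
for x0 in ([.558,-.274,-0.03],[.514,.027,.2]):
    p,e,u=fit_tray('wrist',im,x0,o);print(p.round(4),round(e,2));us.append(u)
overlay(im,us,'o_'+sys.argv[1],(0,100,340,280),2)
E
python3 fit2.py w2.png
```

```text
2.65 [ 0.55322691 -0.28704109  0.22982282] [ 0.99930091 -0.03735069]
[ 0.5622 -0.2746 -0.0493] 0.9
[0.5135 0.0268 0.1553] 1.31
```

Emit:
apply_moves([
  [0.001,-0.003,0.03,-1,-1],
  [0.001,-0.003,0.03,0,-1],
  [0.001,-0.003,0.03,0,-1],
  [0.001,-0.003,0.02,0,-1],
  [0,0,0,0,-1],
])

```text
clock: 3.12
position: [0.5537, -0.2859, 0.1191]
ee_rot: [1.0, -0.017, 0.001, 0.006]
ft_force: [-0.5, 0.0, -0.7]
grip_width: 1.002
```

Emit:
apply_moves([
  [0,0,0,0,-1],
  [0,0,0,0,-1],
])

```text
clock: 3.28
position: [0.552, -0.2885, 0.1197]
ee_rot: [1.0, -0.018, 0.001, 0.006]
ft_force: [0.3, -0.7, 0.1]
grip_width: 1.0
```

```bash
sed -i 's/,\[.514,.027,.2\])/,)/; s/(0,100,340,280),2/(140,90,420,330),2/' fit2.py; python3 fit2.py w3.png
```

```text
3.2833 [ 0.55195093 -0.28850034  0.11974681] [ 0.99931612 -0.03694435]
[ 0.5571 -0.2746 -0.0627] 0.96
```

View pics/o_w3.png

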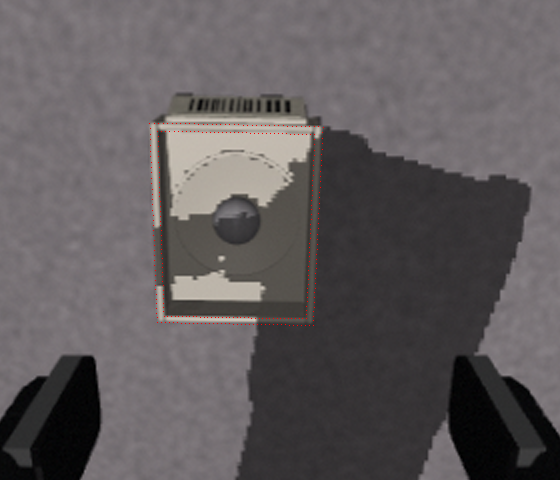

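Wrist view: the fit lies on the rim, and the ball sits in the middle of its dish. I'm centring over the tray.

Emit:
apply_moves([
  [0.004,-0.01,0,1,-1],
])

```text
clock: 3.42
position: [0.556, -0.2822, 0.1218]
ee_rot: [1.0, -0.029, 0.002, 0.007]
ft_force: [0.1, -0.5, 0.0]
grip_width: 1.006
```

Emit:
apply_moves([
  [0,0,0,0,-1],
])

```text
clock: 3.5
position: [0.5575, -0.2809, 0.1236]
ee_rot: [1.0, -0.029, 0.003, 0.007]
ft_force: [0.5, 1.3, 0.2]
grip_width: 1.0
```

Emit:
apply_moves([
  [0,0,0,0,-1],
])

```text
clock: 3.58
position: [0.5578, -0.282, 0.1251]
ee_rot: [1.0, -0.029, 0.004, 0.008]
ft_force: [-0.4, -0.8, 0.1]
grip_width: 0.995
```

Emit:
apply_moves([
  [0,0,0,0,-1],
  [0,0,0,0,-1],
  [0,0,0,0,-1],
  [0,0,0,0,-1],
  [0,0,0,0,-1],
])

```text
clock: 4.0
position: [0.5584, -0.2844, 0.1281]
ee_rot: [1.0, -0.029, 0.006, 0.009]
ft_force: [0.2, 0.7, 0.2]
grip_width: 0.999
```

```bash
python3 - <<'E'
from h import *
o=manip.get_obs();print(o['joint_pos'],o['joint_velocities'].round(4),o['tau'].round(2),o['position'],o['ee_rot'])
camera('top');o=manip.get_obs();print(o['joint_pos'],o['joint_velocities'].round(4),o['position'],o['ee_rot'])
E
```

```text
[ 0.62788852  0.41340185 -0.30166098  1.58676857  0.14711228  1.14513815
 -1.33728815] [ 0.0034 -0.0012  0.0024 -0.0023 -0.0006  0.0013  0.0039] [-1.000e-02 -6.446e+01 -3.720e+00 -3.668e+01  9.000e-02 -8.000e-02
  0.000e+00] [ 0.55838042 -0.28436762  0.12807022] [ 0.99952035 -0.02891645  0.00579184  0.00945289]
[ 0.62786119  0.41348512 -0.30161375  1.58678768  0.14709637  1.1451142
 -1.33733704] [-0.0014  0.0012 -0.0014  0.0003  0.0011  0.     -0.0024] [ 0.55836646 -0.28436581  0.12800784] [ 0.99951978 -0.0289505   0.00575675  0.00943025]
```

Emit:
apply_moves([
  [0,0,0,0,-1],
  [0,0,0,0,-1],
  [0,0,0,0,-1],
  [0,0,0,0,-1],
  [0,0,0,0,-1],
])

```text
clock: 4.47
position: [0.5581, -0.2843, 0.1276]
ee_rot: [1.0, -0.029, 0.005, 0.009]
ft_force: [-0.2, 0.6, -1.3]
grip_width: 1.003
```

```bash
python3 - <<'E'
from h import *
o=manip.get_obs();print(o['joint_pos'],o['tau'].round(2),o['position'],o['ee_rot'])
E
```

```text
[ 0.62796274  0.41392857 -0.30158693  1.58712587  0.14712376  1.14511831
 -1.33709575] [ 2.000e-02 -6.437e+01 -3.720e+00 -3.661e+01  9.000e-02 -8.000e-02
  0.000e+00] [ 0.55811544 -0.28433194  0.12757966] [ 0.99952573 -0.02886506  0.00540452  0.0092691 ]
```

Emit:
apply_moves([
  [0,0,0.02,0,-1],
  [0,0,0.02,0,-1],
  [0,0,0.02,0,-1],
])

```text
clock: 4.72
position: [0.5622, -0.2868, 0.0713]
ee_rot: [0.999, -0.029, 0.01, 0.011]
ft_force: [1.0, -1.0, -0.6]
grip_width: 1.002
```

Emit:
apply_moves([
  [0,0,0,0,-1],
  [0,0,0,0,-1],
  [0,0,0,0,-1],
])

```text
clock: 4.97
position: [0.56, -0.2858, 0.0678]
ee_rot: [1.0, -0.029, 0.007, 0.01]
ft_force: [-0.3, 0.0, 0.2]
grip_width: 1.002
```

Emit:
apply_moves([
  [0,0,-0.02,0,-1],
  [0,0,-0.02,0,-1],
  [0,0,0,0,-1],
  [0,0,0,0,-1],
  [0,0,0,0,-1],
])

```text
clock: 5.38
position: [0.5612, -0.2855, 0.1146]
ee_rot: [0.999, -0.029, 0.009, 0.011]
ft_force: [-0.4, 0.2, -0.5]
grip_width: 1.004
```

```bash
python3 - <<'E'
from h import *
o=manip.get_obs();print(o['joint_pos'],o['position'],o['ee_rot'])
E
```

```text
[ 0.62644064  0.42716247 -0.3002897   1.59817418  0.15342118  1.11343629
 -1.34150229] [ 0.56116627 -0.28549174  0.11457765] [ 0.99948668 -0.02871669  0.00917842  0.01083881]
```

Emit:
apply_moves([
  [-0.0015,-0.004,0.004,0,-1],
  [-0.0015,-0.004,0.008,0,-1],
  [-0.001,-0.003,0.01,0,-1],
  [0,-0.001,0.01,0,-1],
  [0,0,0.008,0,-1],
])

```text
clock: 5.8
position: [0.5583, -0.2726, 0.0709]
ee_rot: [0.999, -0.029, 0.01, 0.011]
ft_force: [0.1, 0.3, 0.5]
grip_width: 0.999
```

Emit:
apply_moves([
  [0,0,0.005,0,-1],
  [0,0,0.002,0,-1],
])

```text
clock: 5.97
position: [0.5568, -0.2718, 0.0597]
ee_rot: [1.0, -0.028, 0.007, 0.01]
ft_force: [-0.0, -0.0, -0.3]
grip_width: 0.998
```

```bash
cat > fit3.py <<'E'
# usage: name x y yaw [zb]; settle, snap wrist, fit tray, print tool-frame offsets
from h import *
import sys
a=[float(v) for v in sys.argv[2:]];
for _ in range(4): camera('top')
o,im,d=snap('wrist',sys.argv[1])
p,e,u=fit_tray('wrist',im,a[:3],o,a[3] if len(a)>3 else 0)
M=R.from_quat(o['ee_rot']).as_matrix();yaw=np.arctan2(M[1,0],M[0,0])
c,s=np.cos(yaw),np.sin(yaw);dv=p[:2]-o['position'][:2]
print(round(o['clock'],2),'pos',o['position'].round(4),'yaw',round(yaw,4),'toolz',M[:2,2].round(4))
print('fit',p.round(4),round(e,2),'go tool dx,dy',round(dv@[c,s],4),round(dv@[s,-c],4),'turn deg',round(np.degrees(yaw-p[2]),2))
v=u.mean(0).astype(int);overlay(im,[u],'o_'+sys.argv[1],(max(v[0]-130,0),max(v[1]-110,0),v[0]+130,v[1]+110),2)
E
python3 fit3.py w4.png .557 -.2746 -.06
```

```text
6.17 pos [ 0.5578 -0.2724  0.0618] yaw -0.0567 toolz [ 0.0166 -0.0215]
fit [ 0.5584 -0.2743 -0.058 ] 0.55 go tool dx,dy 0.0007 0.0019 turn deg 0.08
```

Emit:
apply_moves([
  [0,0,0.004,0,-1],
  [0,0,0.008,0,-1],
  [0,0,0.01,0,-1],
  [0,0,0.01,0,-1],
  [0,0,0.009,0,-1],
])

```text
clock: 6.63
position: [0.561, -0.2748, 0.0212]
ee_rot: [0.999, -0.029, 0.012, 0.012]
ft_force: [-0.5, -0.3, 0.2]
grip_width: 0.997
```

Emit:
apply_moves([
  [0,0,0.006,0,-1],
  [0,0,0.003,0,-1],
  [0,0,0.002,0,-1],
])

```text
clock: 6.88
position: [0.5594, -0.2743, 0.0054]
ee_rot: [0.999, -0.029, 0.01, 0.011]
ft_force: [0.1, 0.2, 0.2]
grip_width: 0.999
```

```bash
python3 fit3.py w5.png .558 -.2743 -.058
```

```text
7.08 pos [ 0.56   -0.2746  0.0068] yaw -0.0572 toolz [ 0.0201 -0.0234]
fit [ 0.5583 -0.2743 -0.06  ] 0.68 go tool dx,dy -0.0017 -0.0002 turn deg 0.16
```

Emit:
apply_moves([
  [0,0,0,0,-0.8],
  [0,0,0,0,-0.65],
  [0,0,0,0,-0.58],
  [0,0,0,0,-0.55],
  [0,0,0,0,-0.5],
], squeeze=30)

```text
clock: 7.55
position: [0.5613, -0.2749, 0.0091]
ee_rot: [0.999, -0.029, 0.012, 0.012]
ft_force: [0.3, -0.1, 0.1]
grip_width: 0.765
```

Emit:
apply_moves([
  [0,0,0,0,-0.4],
  [0,0,0,0,-0.2],
  [0,0,0,0,0],
  [0,0,0,0,0],
  [0,0,0,0,0],
])

```text
clock: 7.97
position: [0.5612, -0.275, 0.009]
ee_rot: [0.999, -0.029, 0.012, 0.012]
ft_force: [-0.5, -0.3, 0.9]
grip_width: 0.763
```

```bash
python3 fit3.py w6.png .558 -.2743 -.058
```

```text
8.17 pos [ 0.5612 -0.275   0.009 ] yaw -0.0572 toolz [ 0.0232 -0.0248]
fit [ 0.5584 -0.275  -0.0584] 1.53 go tool dx,dy -0.0028 0.0002 turn deg 0.07
```

View pics/o_w6.png

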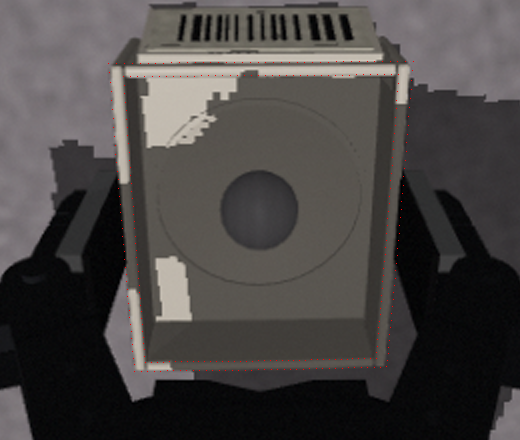

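Gripped. The ball is at the dish centre (overlay (259,210)) and the fit lies on the rim, with the pads on the upper part of the walls. I'm lifting gently.

Emit:
apply_moves([
  [0,0,-0.003,0,0],
  [0,0,-0.005,0,0],
  [0,0,-0.007,0,0],
  [0,0,-0.009,0,0],
  [0,0,-0.01,0,0],
], squeeze=40)

```text
clock: 8.63
position: [0.5589, -0.2735, 0.0434]
ee_rot: [0.999, -0.029, 0.01, 0.011]
ft_force: [0.3, 0.0, -0.6]
grip_width: 0.759
```

Emit:
apply_moves([
  [0,0,-0.01,0,0],
  [0,0,-0.01,0,0],
  [0,0,-0.01,0,0],
  [0,0,-0.01,0,0],
  [0,0,-0.009,0,0],
])

```text
clock: 9.05
position: [0.5585, -0.2725, 0.1]
ee_rot: [0.999, -0.029, 0.011, 0.012]
ft_force: [0.1, -0.0, -0.2]
grip_width: 0.759
```

Emit:
apply_moves([
  [0,0,-0.007,0,0],
  [0,0,-0.005,0,0],
  [0,0,-0.003,0,0],
  [0,0,-0.001,0,0],
])

```text
clock: 9.38
position: [0.5592, -0.2725, 0.1207]
ee_rot: [0.999, -0.029, 0.013, 0.013]
ft_force: [-0.3, -0.4, -2.3]
grip_width: 0.76
```

```bash
python3 - <<'E'
from h import *
o=manip.get_obs();M=R.from_quat(o['ee_rot']).as_matrix();print(o['position'],M[:,2].round(4),o['joint_velocities'].round(3),o['joint_pos'].round(3),o['grip_width'])
E
```

```text
[ 0.55915018 -0.27246138  0.12072865] [ 0.0256 -0.0262 -0.9993] [ 0.001 -0.015 -0.001 -0.01  -0.006  0.025  0.004] [ 0.617  0.401 -0.308  1.622  0.151  1.108 -1.359] 0.7598690661967017
```

Emit:
apply_moves([
  [-0.0004,-0.002,0,-0.3,0],
  [-0.0008,-0.0035,0,-0.5,0],
  [-0.001,-0.005,0,-0.7,0],
  [-0.0014,-0.0065,0,-0.8,0],
  [-0.0016,-0.008,0,-0.8,0],
])

```text
clock: 9.8
position: [0.5534, -0.2464, 0.118]
ee_rot: [1.0, -0.0, 0.011, 0.013]
ft_force: [0.3, -0.2, -1.1]
grip_width: 0.762
```

Emit:
apply_moves([
  [-0.002,-0.009,0,-0.8,0],
  [-0.002,-0.01,0,-0.8,0],
  [-0.002,-0.01,0,-0.8,0],
  [-0.002,-0.01,0,-0.8,0],
  [-0.002,-0.01,0,-0.8,0],
])

```text
clock: 10.22
position: [0.5402, -0.1911, 0.1156]
ee_rot: [0.999, 0.039, 0.01, 0.013]
ft_force: [-0.5, 0.4, -1.0]
grip_width: 0.761
```

```bash
python3 - <<'E'
from h import *
o=manip.get_obs();M=R.from_quat(o['ee_rot']).as_matrix();print(o['position'],M[:,2].round(4),np.arctan2(M[1,0],M[0,0]),o['joint_velocities'].round(3),o['grip_width'])
snap('wrist','w7.png')
E
```

```text
[ 0.54018919 -0.19111106  0.11562174] [ 0.0217 -0.0244 -0.9995] 0.07928767548216557 [-0.094 -0.144 -0.108  0.204 -0.009 -0.052 -0.021] 0.7614539776694387
```

View pics/w7.png

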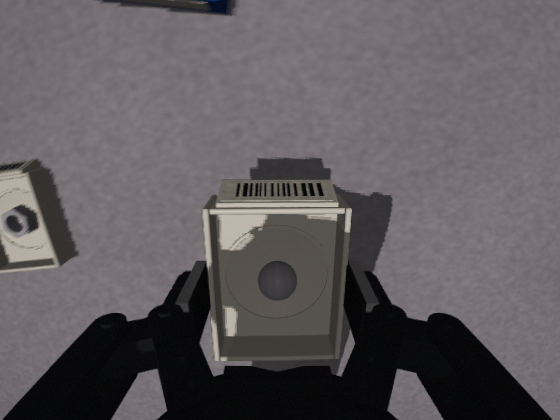

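Wrist view: the held tray is square in the jaws with the ball central at (277,281). The nut tray is coming in at the left (20,220). I'll continue until it shows whole.

Emit:
apply_moves([
  [-0.001,-0.009,0,-0.5,0],
  [-0.001,-0.01,0,-0.5,0],
  [-0.001,-0.01,0,-0.5,0],
  [-0.001,-0.009,0,-0.5,0],
  [-0.001,-0.008,0,-0.5,0],
])

```text
clock: 10.68
position: [0.5296, -0.1396, 0.1145]
ee_rot: [0.998, 0.065, 0.01, 0.013]
ft_force: [0.2, -0.4, -1.0]
grip_width: 0.758
```

Emit:
apply_moves([
  [0,-0.0065,0,-0.5,0],
  [0,-0.005,0,-0.4,0],
  [0,-0.0035,0,-0.3,0],
  [0,-0.002,0,-0.2,0],
  [0,-0.001,0,0,0],
])

```text
clock: 11.1
position: [0.5266, -0.1181, 0.1141]
ee_rot: [0.997, 0.08, 0.01, 0.013]
ft_force: [-0.3, -0.5, -0.9]
grip_width: 0.757
```

```bash
python3 fit3.py w8.png .514 .028 .18
```

```text
11.3 pos [ 0.5266 -0.1187  0.1141] yaw 0.1585 toolz [ 0.0223 -0.0242]
fit [0.514  0.0287 0.1835] 0.8 go tool dx,dy 0.0108 -0.1475 turn deg -1.43
```

View pics/o_w8.png

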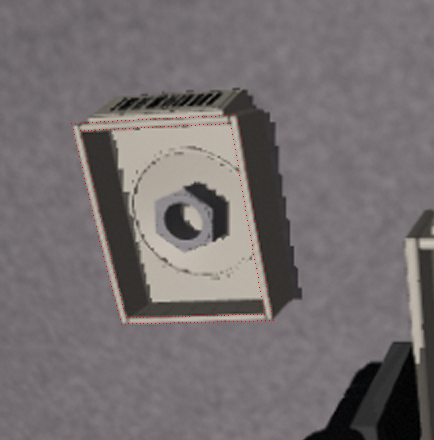

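```bash
cat > held.py <<'E'
# fit the held tray in picture f: offset in tool frame; optional target x y yaw
from h import *
import sys
f=sys.argv[1];zo=float(sys.argv[2])
im=cv2.imread('pics/'+f)[:,:,::-1].copy();o=np.load('pics/'+f+'.npy',allow_pickle=True).item()
M=R.from_quat(o['ee_rot']).as_matrix();yaw=np.arctan2(M[1,0],M[0,0]);c,s=np.cos(yaw),np.sin(yaw)
x0=o['position'][:2]-.003*np.array([c,s])
p,e,u=fit_tray('wrist',im,[*x0,yaw],o,o['position'][2]-zo);dv=p[:2]-o['position'][:2]
print('held off tool',(dv@[c,s]).round(4),(dv@[s,-c]).round(4),'dyaw',round(p[2]-yaw,4),round(e,2))
if len(sys.argv)>3:
    t=np.array([float(v) for v in sys.argv[3:]]);dv=t[:2]-p[:2]
    print('go tool',(dv@[c,s]).round(4),(dv@[s,-c]).round(4),'turn',np.degrees(p[2]-t[2]).round(2))
v=u.mean(0).astype(int);overlay(im,[u],'h_'+f,(max(v[0]-130,0),max(v[1]-110,0),v[0]+130,v[1]+110),2)
E
python3 held.py w8.png .009 .514 .0287 .1835;python3 held.py w6.png .009
```

```text
held off tool -0.0035 -0.0001 dyaw -0.0007 1.65
go tool 0.0144 -0.1475 turn -1.47
held off tool -0.0029 0.0 dyaw 0.0001 1.53
```

Emit:
apply_moves([
  [0.0002,-0.002,0,-0.1,0],
  [0.0003,-0.0035,0,-0.15,0],
  [0.0005,-0.005,0,-0.15,0],
  [0.0006,-0.0065,0,-0.15,0],
  [0.0008,-0.008,0,-0.15,0],
])

```text
clock: 11.77
position: [0.5247, -0.0942, 0.1132]
ee_rot: [0.996, 0.084, 0.01, 0.013]
ft_force: [-0.3, 0.2, -1.7]
grip_width: 0.759
```

Emit:
apply_moves([
  [0.0009,-0.009,0,-0.15,0],
  [0.001,-0.01,0,-0.15,0],
  [0.001,-0.01,0,-0.15,0],
  [0.001,-0.01,0,-0.15,0],
  [0.001,-0.01,0,-0.1,0],
])

```text
clock: 12.18
position: [0.5205, -0.0386, 0.1119]
ee_rot: [0.996, 0.091, 0.01, 0.013]
ft_force: [-0.3, 0.6, -1.3]
grip_width: 0.76
```

Emit:
apply_moves([
  [0.001,-0.01,0,0,0],
  [0.001,-0.009,0,0,0],
  [0.0009,-0.008,0,0,0],
  [0.0007,-0.007,0,0,0],
  [0.0006,-0.006,0,0,0],
])

```text
clock: 12.6
position: [0.5167, 0.008, 0.1108]
ee_rot: [0.996, 0.093, 0.01, 0.013]
ft_force: [0.1, -0.3, -1.4]
grip_width: 0.757
```

```bash
cat > st.py <<'E'
# pose vs. wanted tray pose, held tray offset ox in tool x
from h import *
import sys
t=np.array([float(v) for v in sys.argv[1:4]]);ox=float(sys.argv[4])
o=manip.get_obs();M=R.from_quat(o['ee_rot']).as_matrix();yaw=np.arctan2(M[1,0],M[0,0]);c,s=np.cos(yaw),np.sin(yaw)
dv=t[:2]-(o['position'][:2]+ox*np.array([c,s]))
print(round(o['clock'],2),'pos',o['position'].round(4),'toolz',M[:2,2].round(4),'yaw',round(yaw,4),'go tool',(dv@[c,s]).round(4),(dv@[s,-c]).round(4),'turn',np.degrees(yaw-t[2]).round(2),'F',o['ft_force'].round(1),'g',round(o['grip_width'],3),'qd',np.abs(o['joint_velocities']).max().round(3))
E
python3 st.py .514 .0287 .1835 -.0035
```

```text
12.6 pos [0.5167 0.008  0.1108] toolz [ 0.0225 -0.024 ] yaw 0.1858 go tool 0.0047 -0.0208 turn 0.13 F [ 0.1 -0.3 -1.4] g 0.757 qd 0.167
```

Emit:
apply_moves([
  [0.001,-0.005,0,0,0],
  [0.001,-0.004,0,0,0],
  [0.001,-0.003,0,0,0],
  [0.0005,-0.002,0,0,0],
  [0.0005,-0.001,0,0,0],
])

```text
clock: 13.02
position: [0.518, 0.0257, 0.1105]
ee_rot: [0.996, 0.093, 0.01, 0.013]
ft_force: [-0.5, -0.1, -0.5]
grip_width: 0.76
```

```bash
python3 -c "
from h import *
for _ in range(3): camera('top')"
python3 st.py .514 .0287 .1835 -.0035
```

```text
13.17 pos [0.518  0.0253 0.1104] toolz [ 0.0225 -0.0241] yaw 0.1859 go tool 0.0002 -0.004 turn 0.14 F [ 0.2 -0.7 -0.7] g 0.756 qd 0.005
```

Emit:
apply_moves([
  [0,-0.001,0.003,0,0],
  [-0.0005,-0.001,0.005,0,0],
  [-0.0005,-0.001,0.007,0,0],
  [-0.0005,-0.001,0.008,0,0],
  [-0.0005,-0.001,0.008,0,0],
])

```text
clock: 13.58
position: [0.5166, 0.0281, 0.0778]
ee_rot: [0.996, 0.092, 0.011, 0.013]
ft_force: [0.2, 0.4, -0.6]
grip_width: 0.756
```

Emit:
apply_moves([
  [0,-0.0005,0.007,0,0],
  [0,-0.0005,0.005,0,0],
  [0,0,0.003,0,0],
  [0,0,0.001,0,0],
])

```text
clock: 13.92
position: [0.5148, 0.0289, 0.0569]
ee_rot: [0.996, 0.092, 0.009, 0.013]
ft_force: [0.2, 0.5, -1.2]
grip_width: 0.762
```

```bash
python3 -c "
from h import *
for _ in range(3): camera('top')
snap('wrist','w9.png')"
python3 st.py .514 .0287 .1835 -.0035; python3 held.py w9.png .009 .514 .0287 .1835
```

```text
14.12 pos [0.5155 0.0289 0.0581] toolz [ 0.022  -0.0245] yaw 0.1841 go tool 0.002 -0.0001 turn 0.03 F [-0.  -0.8 -1.3] g 0.757 qd 0.004
held off tool -0.0033 -0.0002 dyaw -0.0006 0.63
go tool 0.002 0.0001 turn -0.0
```

View pics/h_w9.png

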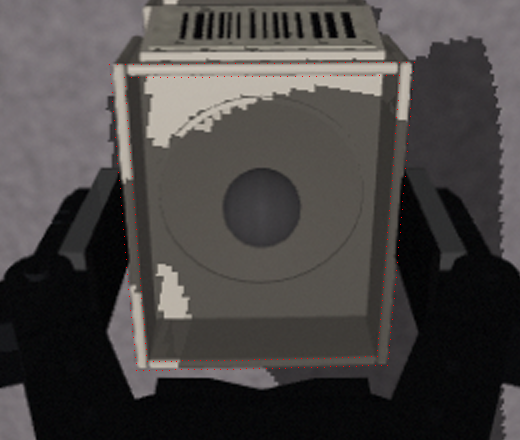

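Wrist view: held tray square in the jaws, ball central at (261,208), nut tray's label edge just visible beneath it. I'm lowering it on.

Emit:
apply_moves([
  [0.0005,0,0.003,0,0],
  [0.0005,0,0.004,0,0],
  [0.0005,0,0.005,0,0],
  [0,0,0.004,0,0],
  [0,0,0.002,0,0],
])

```text
clock: 14.53
position: [0.5189, 0.0286, 0.0401]
ee_rot: [0.996, 0.092, 0.012, 0.013]
ft_force: [-0.6, 0.1, -1.1]
grip_width: 0.753
```

```bash
python3 -c "
from h import *
for _ in range(3): camera('top')"
python3 st.py .514 .0287 .1835 -.0033
```

```text
14.68 pos [0.5189 0.0287 0.0405] toolz [ 0.0254 -0.0246] yaw 0.1838 go tool -0.0015 -0.0009 turn 0.02 F [-0.1  0.4 -1.5] g 0.758 qd 0.007
```

Emit:
apply_moves([
  [-0.001,-0.0005,0.002,0,0],
  [-0.001,-0.0005,0.0025,0,0],
  [-0.0005,0,0.002,0,0],
])

```text
clock: 14.93
position: [0.5168, 0.0292, 0.0341]
ee_rot: [0.996, 0.092, 0.012, 0.013]
ft_force: [-1.2, 0.3, 6.9]
grip_width: 0.756
```

```bash
python3 -c "
from h import *
for _ in range(2): camera('top')"
python3 st.py .514 .0287 .1835 -.0033
```

```text
15.03 pos [0.5169 0.0292 0.0343] toolz [ 0.0265 -0.0246] yaw 0.1838 go tool 0.0004 -0.0 turn 0.02 F [-0.2  0.3  0.1] g 0.757 qd 0.002
```

Emit:
apply_moves([
  [0,0,0,0,-0.4],
  [0,0,0,0,-0.5],
  [0,0,0,0,-0.55],
  [0,0,0,0,-0.6],
  [0,0,0,0,-0.65],
], squeeze=20)

```text
clock: 15.45
position: [0.517, 0.0291, 0.0343]
ee_rot: [0.996, 0.092, 0.012, 0.014]
ft_force: [-0.4, -0.5, -0.2]
grip_width: 0.822
```

Emit:
apply_moves([
  [0,0,0,0,-0.75],
  [0,0,0,0,-0.85],
  [0,0,0,0,-1],
  [0,0,0,0,-1],
  [0,0,0,0,-1],
])

```text
clock: 15.87
position: [0.5172, 0.0291, 0.0345]
ee_rot: [0.996, 0.092, 0.013, 0.014]
ft_force: [-0.2, 0.3, 0.0]
grip_width: 1.001
```

```bash
python3 st.py .514 .0287 .1835 -.0033;python3 fit3.py w10.png .514 .0287 .1835 .025
```

```text
15.87 pos [0.5172 0.0291 0.0345] toolz [ 0.0276 -0.0246] yaw 0.1837 go tool 0.0 -0.0002 turn 0.01 F [-0.2  0.3  0. ] g 1.001 qd 0.002
16.07 pos [0.5172 0.0291 0.0345] yaw 0.1837 toolz [ 0.0275 -0.0247]
fit [0.5141 0.0288 0.1832] 0.84 go tool dx,dy -0.0031 -0.0003 turn deg 0.03
```

View pics/o_w10.png

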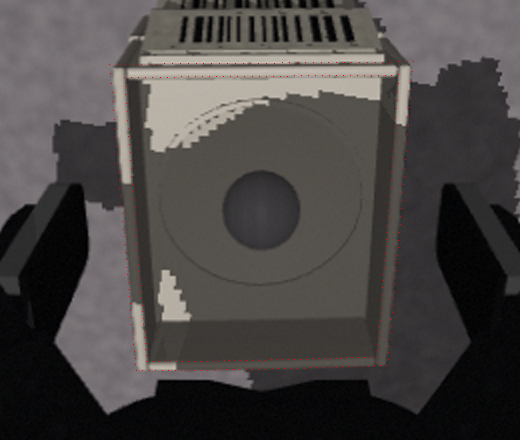

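Stacked: fit (0.514, 0.029, yaw 0.183), matching the nut tray, ball central at (261,210), lower label straight under the upper one. The tool has picked up about 0.037 rad of tilt, so before the pile grip I'll see whether a brisk lift with a hold takes it out.

Emit:
apply_moves([
  [0,0,-0.01,0,-1],
  [0,0,-0.02,0,-1],
  [0,0,-0.03,0,-1],
  [0,0,-0.04,0,-1],
])

```text
clock: 16.45
position: [0.5092, 0.0312, 0.1315]
ee_rot: [0.996, 0.092, 0.005, 0.012]
ft_force: [1.0, -0.5, -0.4]
grip_width: 1.005
```

```bash
cat > hold.py <<'E'
from h import *
import sys
for k in range(int(sys.argv[1])):
    camera('top');o=manip.get_obs();M=R.from_quat(o['ee_rot']).as_matrix();print(round(o['clock'],2),o['position'].round(4),M[:2,2].round(4),o['joint_pos'].round(4))
E
python3 hold.py 5
```

```text
16.5 [0.5134 0.0324 0.1406] [ 0.0242 -0.0235] [ 0.3235  0.1894 -0.5393  1.8598  0.1399  1.1037 -1.6551]
16.55 [0.5141 0.0321 0.1381] [ 0.0263 -0.024 ] [ 0.3229  0.192  -0.5388  1.8626  0.1427  1.0969 -1.6575]
16.6 [0.5129 0.0316 0.1354] [ 0.0234 -0.0243] [ 0.3226  0.1946 -0.5381  1.866   0.144   1.0941 -1.6585]
16.65 [0.5117 0.0313 0.1333] [ 0.0201 -0.0245] [ 0.3224  0.1967 -0.5376  1.8684  0.1446  1.0932 -1.6589]
16.7 [0.5109 0.0312 0.132 ] [ 0.0177 -0.0244] [ 0.3222  0.1982 -0.5372  1.8698  0.1448  1.0928 -1.659 ]
```

Emit:
apply_moves([
  [0,0.01,0,0,-1],
  [0,0.02,0,0,-1],
  [0,0.03,0,0,-1],
  [0,0.04,0,0,-1],
])

```text
clock: 17.03
position: [0.527, -0.0626, 0.131]
ee_rot: [0.995, 0.099, 0.005, 0.011]
ft_force: [0.9, 0.7, -0.5]
grip_width: 0.999
```

```bash
python3 hold.py 7
```

```text
17.08 [ 0.5275 -0.0737  0.1308] [ 0.011  -0.0252] [ 0.445   0.2367 -0.4581  1.8218  0.145   1.1    -1.4498]
17.13 [ 0.5271 -0.071   0.1305] [ 0.0105 -0.0242] [ 0.4431  0.236  -0.4607  1.8233  0.1442  1.1    -1.4562]
17.18 [ 0.5269 -0.0675  0.1306] [ 0.0105 -0.0225] [ 0.441   0.2352 -0.4643  1.8244  0.1428  1.1    -1.4589]
17.23 [ 0.5268 -0.0651  0.1307] [ 0.0107 -0.0217] [ 0.4394  0.2346 -0.4667  1.825   0.1422  1.1    -1.4599]
17.28 [ 0.527  -0.0636  0.131 ] [ 0.0112 -0.0213] [ 0.4382  0.234  -0.4682  1.8252  0.1419  1.1    -1.4602]
17.33 [ 0.527  -0.0628  0.1312] [ 0.0116 -0.0214] [ 0.4374  0.2336 -0.469   1.8253  0.142   1.1    -1.4603]
17.38 [ 0.5272 -0.0624  0.1315] [ 0.012  -0.0215] [ 0.437   0.2333 -0.4694  1.8252  0.142   1.1001 -1.4603]
```

Emit:
apply_moves([
  [0,-0.01,0,0,-1],
  [0,-0.02,0,0,-1],
  [0,-0.03,0,0,-1],
  [0,-0.04,0,0,-1],
])

```text
clock: 17.72
position: [0.5072, 0.0347, 0.1283]
ee_rot: [0.996, 0.094, 0.005, 0.012]
ft_force: [1.5, 0.2, 0.1]
grip_width: 0.999
```

```bash
python3 hold.py 7
```

```text
17.77 [0.5051 0.0453 0.1284] [ 0.0112 -0.0195] [ 0.3091  0.1987 -0.5502  1.8787  0.141   1.0906 -1.6697]
17.82 [0.5059 0.0426 0.1285] [ 0.0114 -0.0204] [ 0.3113  0.1991 -0.5473  1.8777  0.1417  1.0909 -1.6628]
17.87 [0.5066 0.0393 0.1285] [ 0.0115 -0.0219] [ 0.3135  0.1995 -0.5437  1.8769  0.1429  1.0911 -1.6601]
17.92 [0.507  0.0369 0.1284] [ 0.0114 -0.0228] [ 0.3153  0.1999 -0.5412  1.8764  0.1435  1.0912 -1.659 ]
17.97 [0.5073 0.0354 0.1284] [ 0.0114 -0.0232] [ 0.3166  0.2002 -0.5396  1.876   0.1437  1.0912 -1.6587]
18.02 [0.5075 0.0345 0.1283] [ 0.0112 -0.0232] [ 0.3175  0.2004 -0.5388  1.8758  0.1437  1.0912 -1.6586]
18.07 [0.5076 0.034  0.1283] [ 0.0112 -0.0232] [ 0.3181  0.2005 -0.5384  1.8757  0.1437  1.0913 -1.6585]
```

Tilt along x went down from 0.0275 to 0.011 rad, good enough. I'm descending slowly around the pile.

Emit:
apply_moves([
  [0.0015,0.001,0.004,0,-1],
  [0.0015,0.001,0.007,0,-1],
  [0.001,0.0005,0.009,0,-1],
  [0.001,0,0.01,0,-1],
  [0.001,0,0.01,0,-1],
])

```text
clock: 18.48
position: [0.5163, 0.0286, 0.0862]
ee_rot: [0.996, 0.092, 0.006, 0.013]
ft_force: [0.5, -0.2, -0.1]
grip_width: 1.001
```

Emit:
apply_moves([
  [0.0005,0,0.008,0,-1],
  [0.0005,0,0.006,0,-1],
  [0,0,0.004,0,-1],
  [0,0,0.002,0,-1],
  [0,0,0.001,0,-1],
])

```text
clock: 18.9
position: [0.5156, 0.0279, 0.0587]
ee_rot: [0.996, 0.092, 0.003, 0.012]
ft_force: [-0.6, 0.7, -0.5]
grip_width: 1.003
```

```bash
python3 hold.py 2|tail -1; python3 st.py .5141 .0288 .1832 0
```

```text
19.0 [0.5157 0.0279 0.0591] [ 0.008  -0.0234] [ 0.2974  0.3098 -0.5151  1.9148  0.214   0.9627 -1.7068]
19.0 pos [0.5157 0.0279 0.0591] toolz [ 0.008  -0.0234] yaw 0.184 go tool -0.0014 -0.0012 turn 0.05 F [-0.1  0.2 -0. ] g 0.996 qd 0.009
```

Emit:
apply_moves([
  [-0.0005,-0.0005,0.004,0,-1],
  [-0.0005,-0.0005,0.007,0,-1],
  [-0.0005,-0.0005,0.008,0,-1],
  [-0.0005,-0.0005,0.009,0,-1],
  [0,-0.0005,0.008,0,-1],
])

```text
clock: 19.42
position: [0.5155, 0.0294, 0.0228]
ee_rot: [0.996, 0.092, 0.006, 0.012]
ft_force: [0.2, 0.4, -0.8]
grip_width: 1.001
```

Emit:
apply_moves([
  [0,0,0.006,0,-1],
  [0,0,0.005,0,-1],
  [0,0,0.003,0,-1],
  [0,0,0.002,0,-1],
  [0,0,0.001,0,-1],
])

```text
clock: 19.83
position: [0.514, 0.0291, 0.001]
ee_rot: [0.996, 0.092, 0.004, 0.012]
ft_force: [-0.0, -0.4, -0.3]
grip_width: 1.0
```

```bash
python3 hold.py 2|tail -1; python3 st.py .5141 .0288 .1832 0
```

```text
19.93 [0.5141 0.0291 0.0013] [ 0.0096 -0.0234] [ 0.2679  0.3956 -0.4897  1.954   0.2775  0.8488 -1.7609]
19.93 pos [0.5141 0.0291 0.0013] toolz [ 0.0096 -0.0234] yaw 0.1843 go tool -0.0 0.0003 turn 0.06 F [ 0.4 -0.5  0.5] g 1.0 qd 0.009
```

Emit:
apply_moves([
  [0,0,0,0,-0.8],
  [0,0,0,0,-0.65],
  [0,0,0,0,-0.58],
  [0,0,0,0,-0.55],
  [0,0,0,0,-0.52],
], squeeze=30)

```text
clock: 20.35
position: [0.5149, 0.0291, 0.0025]
ee_rot: [0.996, 0.092, 0.005, 0.012]
ft_force: [1.4, -1.1, -1.6]
grip_width: 0.769
```

Emit:
apply_moves([
  [0,0,0,0,-0.5],
  [0,0,0,0,-0.4],
  [0,0,0,0,-0.2],
  [0,0,0,0,0],
  [0,0,0,0,0],
])

```text
clock: 20.77
position: [0.5149, 0.029, 0.0025]
ee_rot: [0.996, 0.092, 0.005, 0.012]
ft_force: [0.1, -0.7, -0.4]
grip_width: 0.771
```

Emit:
apply_moves([
  [0,0,0,0,0],
  [0,0,0,0,0],
  [0,0,0,0,0],
], squeeze=55)

```text
clock: 21.02
position: [0.5149, 0.029, 0.0027]
ee_rot: [0.996, 0.092, 0.005, 0.012]
ft_force: [-0.8, -0.1, -0.1]
grip_width: 0.767
```

```bash
python3 st.py .5141 .0288 .1832 0;python3 fit3.py w11.png .5141 .0288 .1832 .025; python3 - <<'E'
from h import *
for n in ('wrist','top'):
    for t in ('ball_center','ball_label','nut_label'):
        for r in nets.place_of(n,t)[:1]: print(n,t,round(r['conf'],2),np.round(r['xy'],1),at_z(n,r['xy'],dict(ball_center=.039,ball_label=.0385,nut_label=.0135)[t],manip.get_obs()).round(4))
E
```

```text
21.02 pos [0.5149 0.029  0.0027] toolz [ 0.0117 -0.0236] yaw 0.1841 go tool -0.0008 0.0001 turn 0.05 F [-0.8 -0.1 -0.1] g 0.767 qd 0.001
21.22 pos [0.5149 0.029  0.0027] yaw 0.1841 toolz [ 0.0117 -0.0236]
fit [0.5161 0.0299 0.1838] 3.45 go tool dx,dy 0.0014 -0.0006 turn deg 0.02
wrist ball_center 0.8 [279.4 319. ] [0.5123 0.0282 0.039 ]
wrist ball_label 0.97 [277.1 208.4] [0.5595 0.038  0.0385]
wrist nut_label 0.94 [277.2 190.7] [0.5594 0.0373 0.0135]
```

Labels coincide within 1 mm (nets: ball_label and nut_label at (0.5595, 0.038) and (0.5594, 0.037)), the ball is about 2 mm from centre, and the pile is gripped. I'm lifting it.

Emit:
apply_moves([
  [0,0,-0.002,0,0],
  [0,0,-0.004,0,0],
  [0,0,-0.006,0,0],
  [0,0,-0.008,0,0],
  [0,0,-0.009,0,0],
])

```text
clock: 21.98
position: [0.5126, 0.0297, 0.0318]
ee_rot: [0.996, 0.092, 0.002, 0.012]
ft_force: [0.7, 1.0, -2.8]
grip_width: 0.765
```

Emit:
apply_moves([
  [0,0,-0.009,0,0],
  [0,0,-0.009,0,0],
  [0,0,-0.009,0,0],
  [0,0,-0.008,0,0],
  [0,0,-0.007,0,0],
])

```text
clock: 22.4
position: [0.5131, 0.031, 0.0805]
ee_rot: [0.996, 0.092, 0.004, 0.012]
ft_force: [0.3, -0.3, -2.3]
grip_width: 0.767
```

Emit:
apply_moves([
  [0,0,-0.005,0,0],
  [0,0,-0.003,0,0],
  [0,0,-0.002,0,0],
])

```text
clock: 22.65
position: [0.5138, 0.0313, 0.0933]
ee_rot: [0.996, 0.092, 0.005, 0.012]
ft_force: [-0.1, -0.5, -2.2]
grip_width: 0.771
```

```bash
python3 - <<'E'
from h import *
o,im,d=snap('wrist','w12.png');z=o['position'][2]-.0027
for t,h in dict(ball_center=.039,ball_label=.0385,nut_label=.0135).items():
    for r in nets.place_of('wrist',t)[:1]: print(t,round(r['conf'],2),np.round(r['xy'],1),at_z('wrist',r['xy'],z+h,o).round(4))
snap('side','side1.png')
for t,z in dict(scan_window=.115,scanner=0).items():
    for n in ('side','top'):
        if n=='top' : camera('top')
        for r in nets.place_of(n,t)[:1]: print(n,t,round(r['conf'],2),np.round(r['xy'],1),at_z(n,r['xy'],z).round(4))
E
python3 st.py .5141 .0288 .1832 0
```

```text
ball_center 0.73 [274.4 318.7] [0.511  0.0325 0.1296]
ball_label 0.97 [278.4 207.6] [0.5587 0.0398 0.1291]
nut_label 0.68 [275.  191.8] [0.5576 0.0404 0.1041]
top scan_window 0.84 [139.1 205.5] [0.5176 0.3759 0.115 ]
side scanner 0.42 [271.8 158.7] [0.5207 0.4089 0.    ]
top scanner 0.58 [137.5 211.4] [0.5121 0.4125 0.    ]
23.2 pos [0.5136 0.0313 0.0926] toolz [ 0.012  -0.0237] yaw 0.1846 go tool 0.0001 0.0025 turn 0.08 F [ 0.4  0.1 -2.4] g 0.766 qd 0.003
```

```bash
python3 - <<'E'
from h import *
im,d=camera('top');i=camera_info('top');K=i['camera_matrix'];r,c=cam_pose('top')
v,u=np.mgrid[150:270,80:200];q=np.stack([(u-K[0,2])/K[0,0],(v-K[1,2])/K[1,1]],-1);s=q.copy()
for _ in range(20): s=q/(1+i['k1']*(s**2).sum(-1,keepdims=True))
z=d[150:270,80:200];P=np.concatenate([s*z[...,None],z[...,None]],-1)@r.T+c
m=(P[...,2]>.135)&(P[...,2]<.17)&(z>0);h=P[m][:,:2].astype(np.float32)
print(m.sum(),P[m][:,2].mean(),h.mean(0),cv2.minAreaRect(h),h.min(0),h.max(0))
w=(np.cov(h.T));e,V=np.linalg.eigh(w);print(np.sqrt(e*12),V)
m=(P[...,2]>.004)&(P[...,2]<.03)&(z>0)&(P[...,1]<.47);f=P[m][:,:2];print('foot',f.min(0),f.max(0),f.mean(0))
E
```

```text
777 0.14581901456816176 [0.5172258  0.39678955] ((0.5178470611572266, 0.39929917454719543), (0.054347481578588486, 0.07796508073806763), 84.80442810058594) [0.47841072 0.3711815 ] [0.5560058 0.4266379]
[0.04956333 0.07448246] [[-0.07985229 -0.99680671]
 [-0.99680671  0.07985229]]
foot [0.37035304 0.25643045] [0.6675616  0.46683581] [0.51199091 0.37731872]
```

View pics/side1.png

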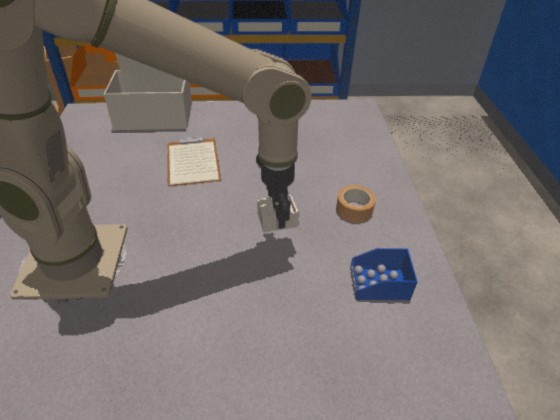

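Side view: the pile is off the bench as one piece, the nut tray's old spot is empty, and the bystanders are undisturbed. The depth fit puts the scanner's x axis at yaw about 1.49, so the target TCP is about (0.504, 0.230, 0.093). Next I'll compute the turn-and-carry rows.

```bash
cat > plan.py <<'E'
# rows (tool frame) from measured pose to x y yaw z; args: x y yaw z n [v0 fraction rows skipped]
from h import *
import sys
x,y,w,z=[float(v) for v in sys.argv[1:5]];n=int(sys.argv[5]);k0=int(sys.argv[6]) if len(sys.argv)>6 else 0
o=manip.get_obs();M=R.from_quat(o['ee_rot']).as_matrix();yaw=np.arctan2(M[1,0],M[0,0])
t=np.clip(np.arange(n+1)/n,0,1);S=t-np.sin(2*np.pi*t)/(2*np.pi)
S=(S[k0:]-S[k0])/(1-S[k0]);st=np.diff(S)
d=np.array([x,y])-o['position'][:2];dz=o['position'][2]-z
for k,f in enumerate(st):
    a=yaw+(w-yaw)*S[k];c,s=np.cos(a),np.sin(a);v=d*f
    print([round(v@[c,s],4),round(v@[s,-c],4),round(dz*f,4),round(-np.degrees(w-yaw)*f,2),0])
print(o['position'],yaw,M[:2,2])
E
python3 plan.py .5036 .2304 1.49 .093 40
```

```text
[np.float64(0.0), np.float64(-0.0), np.float64(-0.0), np.float64(-0.01), 0]
[np.float64(0.0), np.float64(-0.0001), np.float64(-0.0), np.float64(-0.05), 0]
[np.float64(0.0001), np.float64(-0.0004), np.float64(-0.0), np.float64(-0.14), 0]
[np.float64(0.0001), np.float64(-0.0007), np.float64(-0.0), np.float64(-0.28), 0]
[np.float64(0.0002), np.float64(-0.0012), np.float64(-0.0), np.float64(-0.45), 0]
[np.float64(0.0003), np.float64(-0.0017), np.float64(-0.0), np.float64(-0.66), 0]
[np.float64(0.0004), np.float64(-0.0024), np.float64(-0.0), np.float64(-0.89), 0]
[np.float64(0.0005), np.float64(-0.003), np.float64(-0.0), np.float64(-1.16), 0]
[np.float64(0.0008), np.float64(-0.0037), np.float64(-0.0), np.float64(-1.43), 0]
[np.float64(0.001), np.float64(-0.0045), np.float64(-0.0), np.float64(-1.72), 0]
[np.float64(0.0013), np.float64(-0.0052), np.float64(-0.0), np.float64(-2.02), 0]
[np.float64(0.0017), np.float64(-0.0059), np.float64(-0.0), np.float64(-2.31), 0]
[np.float64(0.0022), np.float64(-0.0065), np.float64(-0.0), np.float64(-2.58), 0]
[np.float64(0.0028), np.float64(-0.0071), np.
[... 1532 characters left out ...]
at64(-0.0006), np.float64(-0.0), np.float64(-1.16), 0]
[np.float64(0.0023), np.float64(-0.0004), np.float64(-0.0), np.float64(-0.89), 0]
[np.float64(0.0017), np.float64(-0.0003), np.float64(-0.0), np.float64(-0.66), 0]
[np.float64(0.0012), np.float64(-0.0002), np.float64(-0.0), np.float64(-0.45), 0]
[np.float64(0.0007), np.float64(-0.0001), np.float64(-0.0), np.float64(-0.28), 0]
[np.float64(0.0004), np.float64(-0.0001), np.float64(-0.0), np.float64(-0.14), 0]
[np.float64(0.0001), np.float64(-0.0), np.float64(-0.0), np.float64(-0.05), 0]
[np.float64(0.0), np.float64(-0.0), np.float64(-0.0), np.float64(-0.01), 0]
[0.51359044 0.0312893  0.09265616] 0.18452394862300125 [ 0.01216565 -0.02367969]
```

Emit:
apply_moves([
  [0,-0.0005,0,-0.2,0],
  [0,-0.001,0,-0.4,0],
  [0.0003,-0.0017,0,-0.7,0],
  [0.0004,-0.0025,0,-1.0,0],
  [0.0006,-0.003,0,-1.2,0],
])

```text
clock: 23.67
position: [0.513, 0.0402, 0.0923]
ee_rot: [0.992, 0.124, 0.004, 0.013]
ft_force: [0.0, 0.2, -2.6]
grip_width: 0.769
```

Emit:
apply_moves([
  [0.0008,-0.0038,0,-1.5,0],
  [0.001,-0.0045,0,-1.8,0],
  [0.0013,-0.005,0,-2,0],
  [0.0017,-0.006,0,-2.3,0],
  [0.0022,-0.0065,0,-2.6,0],
])

```text
clock: 24.08
position: [0.5112, 0.0693, 0.0917]
ee_rot: [0.975, 0.22, 0.003, 0.013]
ft_force: [0.2, 0.3, -3.4]
grip_width: 0.765
```

Emit:
apply_moves([
  [0.0028,-0.007,0,-2.8,0],
  [0.0034,-0.0075,0,-3,0],
  [0.004,-0.0075,0,-3,0],
  [0.0047,-0.0075,0,-3,0],
  [0.0052,-0.0075,0,-3,0],
])

```text
clock: 24.5
position: [0.5081, 0.1155, 0.0907]
ee_rot: [0.934, 0.356, 0.002, 0.013]
ft_force: [-0.8, -0.5, -1.6]
grip_width: 0.765
```

```bash
python3 st.py .5036 .2304 1.49 0; python3 plan.py .5036 .2304 1.49 .093 40 20|sed 's/np.float64(\([^)]*\))/\1/g'
```

```text
24.5 pos [0.5081 0.1155 0.0907] toolz [ 0.0125 -0.0236] yaw 0.7275 go tool 0.073 -0.0888 turn -43.69 F [-0.8 -0.5 -1.6] g 0.765 qd 0.395
[0.0073, -0.0089, -0.0002, -4.36, 0]
[0.0078, -0.0082, -0.0002, -4.31, 0]
[0.0082, -0.0074, -0.0002, -4.2, 0]
[0.0084, -0.0065, -0.0002, -4.05, 0]
[0.0084, -0.0056, -0.0002, -3.84, 0]
[0.0082, -0.0047, -0.0002, -3.6, 0]
[0.0078, -0.0039, -0.0002, -3.32, 0]
[0.0073, -0.0031, -0.0002, -3.02, 0]
[0.0067, -0.0024, -0.0001, -2.69, 0]
[0.0059, -0.0018, -0.0001, -2.36, 0]
[0.0051, -0.0014, -0.0001, -2.01, 0]
[0.0043, -0.001, -0.0001, -1.68, 0]
[0.0035, -0.0007, -0.0001, -1.35, 0]
[0.0027, -0.0005, -0.0001, -1.04, 0]
[0.002, -0.0003, -0.0, -0.77, 0]
[0.0014, -0.0002, -0.0, -0.53, 0]
[0.0008, -0.0001, -0.0, -0.32, 0]
[0.0004, -0.0001, -0.0, -0.17, 0]
[0.0002, -0.0, -0.0, -0.06, 0]
[0.0, -0.0, -0.0, -0.01, 0]
[0.50808888 0.1155492  0.0907112 ] 0.7274929497950793 [ 0.01253143 -0.02362739]
```

Emit:
apply_moves([
  [0.0058,-0.007,-0.0003,-3.1,0],
  [0.0062,-0.0067,-0.0003,-3.1,0],
  [0.0067,-0.0062,-0.0003,-3.1,0],
  [0.007,-0.0056,-0.0003,-3.1,0],
  [0.007,-0.005,-0.0003,-3,0],
])

```text
clock: 24.92
position: [0.506, 0.1656, 0.0912]
ee_rot: [0.872, 0.49, -0.0, 0.013]
ft_force: [0.3, 0.3, -2.6]
grip_width: 0.766
```

Emit:
apply_moves([
  [0.007,-0.0043,-0.0003,-2.9,0],
  [0.0069,-0.0036,-0.0003,-2.7,0],
  [0.0065,-0.003,-0.0003,-2.5,0],
  [0.006,-0.0024,-0.0003,-2.3,0],
  [0.0055,-0.002,-0.0003,-2.1,0],
])

```text
clock: 25.33
position: [0.505, 0.2066, 0.0922]
ee_rot: [0.805, 0.592, -0.001, 0.012]
ft_force: [-0.1, 0.1, -1.8]
grip_width: 0.764
```

```bash
python3 st.py .5036 .2304 1.49 0
```

```text
25.33 pos [0.505  0.2066 0.0922] toolz [ 0.013  -0.0213] yaw 1.2682 go tool 0.0222 -0.0085 turn -12.71 F [-0.1  0.1 -1.8] g 0.764 qd 0.301
```

Emit:
apply_moves([
  [0.0046,-0.0018,-0.0002,-2.0,0],
  [0.0038,-0.0014,-0.0002,-1.9,0],
  [0.0032,-0.001,-0.0002,-1.7,0],
  [0.0026,-0.0008,-0.0002,-1.5,0],
  [0.002,-0.0006,-0.0001,-1.2,0],
])

```text
clock: 25.75
position: [0.5024, 0.2282, 0.0929]
ee_rot: [0.754, 0.657, -0.002, 0.012]
ft_force: [0.7, 0.3, -2.1]
grip_width: 0.766
```

Emit:
apply_moves([
  [0.0015,-0.0003,-0.0001,-0.9,0],
  [0.001,-0.0002,0,-0.7,0],
  [0.0006,0,0,-0.4,0],
  [0.0003,0,0,-0.2,0],
])

```text
clock: 26.08
position: [0.5022, 0.2321, 0.0929]
ee_rot: [0.739, 0.674, -0.002, 0.012]
ft_force: [1.1, 0.1, -2.5]
grip_width: 0.769
```

```bash
python3 hold.py 4|tail -1; python3 st.py .5036 .2304 1.49 0; python3 - <<'E'
from h import *
o,im,d=snap('wrist','w13.png');z=o['position'][2]-.0027
for t,h in dict(ball_center=.039,ball_label=.0385,nut_label=.0135).items():
    for r in nets.place_of('wrist',t)[:1]: print(t,round(r['conf'],2),np.round(r['xy'],1),at_z('wrist',r['xy'],z+h,o).round(4))
for r in nets.place_of('wrist','scan_window')[:1]: print(r,at_z('wrist',r['xy'],.115,o))
E
```

```text
26.28 [0.5023 0.232  0.0929] [ 0.013  -0.0198] [ 0.139   0.4101 -0.8001  1.7812  0.3548  1.0939 -0.8793]
26.28 pos [0.5023 0.232  0.0929] toolz [ 0.013  -0.0198] yaw 1.4779 go tool -0.0015 0.0015 turn -0.69 F [ 0.5 -0.1 -1.9] g 0.768 qd 0.001
ball_center 0.89 [276.7 314.6] [0.5013 0.2329 0.1292]
ball_label 0.77 [274.5 205.4] [0.5049 0.2802 0.1287]
{'xy': [542.9, 260.2], 'conf': 0.58} [0.62706128 0.23615387 0.115     ]
```

View pics/w13.png

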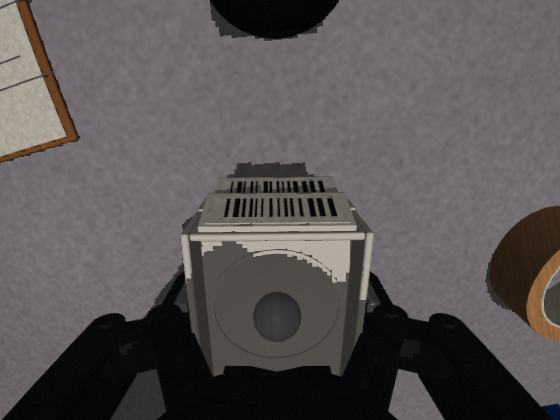

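```bash
python3 - <<'E'
from h import *
o=np.load('pics/w13.png.npy',allow_pickle=True).item()
for z in (0,.012): print(at_z('wrist',(277,37),z,o).round(4))
E
python3 st.py .5036 .2304 1.49 0
```

```text
[0.5146 0.3555 0.    ]
[0.5143 0.3536 0.012 ]
26.53 pos [0.5022 0.2321 0.0929] toolz [ 0.013  -0.0197] yaw 1.4783 go tool -0.0016 0.0016 turn -0.67 F [ 0.2 -0.8 -2.4] g 0.768 qd 0.001
```

Wrist view: both labels are aligned one above the other at (277,205) and (277,186), and the ball is central in its dish. The foot's front edge at (277,37) gives the window at y ≈ 0.378 against the label at y ≈ 0.280, so about 98 mm, and the sideways offset is about 2 mm. The arm is still, so I'm handing in.

```bash
python3 -c "
from h import *
print(workorder.hand_in());o=manip.get_obs();print(o['clock'],o['position'],o['grip_width'])"
```

```text
the job is handed in; nothing more can be done
None
the job is handed in; nothing more can be done
```

I stacked the ball tray on the nut tray, gripped the pile across the seam, lifted it, turned it to the scanner and handed it in held still at about 26.5 s. The hand-in reports no verdict, so the figures below are my own last checks.

- **Stack:** before the pile grip, the fit of the ball tray was within about 1 mm and 0.001 rad of the nut tray. The networks put the two labels within about 1 mm of each other after the grip and within about 1.3 mm after the lift. In the last picture both labels lie one above the other.
- **Ball:** about 1–2 mm from the dish middle in the last picture.
- **Grip:** opening about 65 mm at 55 N, and the load of about 2.4 N fits both trays. I had no direct measure of the finger force on the lower tray.
- **Scan pose:**
  - Labels about 98 mm in front of the window, about 2 mm sideways, with the seam at about 0.115 m.
  - Facing within about 0.01–0.02 rad.
- **Tilt:** the tool leans about 0.024 rad, picked up during the moves. I did not measure the tilt of the trays themselves; I estimate about 0.03 rad.

Some readings disagreed or failed:
- The networks put the scanner's foot about 10–15 mm farther out than the depth image and the foot edge did. I aimed between them, so the label distance should be within about 10 mm either way.
- Refitting the pile after the grip was poor (3.45, against under 1 before), probably because the fingers and the image edge hide parts of the rim.
- In the last picture the networks did not find the lower label, and they reported the scan window in a wrong place, which I ignored.

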